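# Press the coaster ejector and stop the coaster with the other finger

## Task

Press the dark steel button of the coaster dispenser fully down with one fingertip and have the other finger already standing in the open chute just below the coaster, so that the bamboo coaster which pops out is stopped on the ramp before it slides off the open end. Do not pick the coaster up, and leave the sugar pot, tea tin and egg holder where they are. The program finishes while holding: the button still pressed down and the coaster still stopped by the other finger.

Things in the scene. Friction and masses are not known exactly. Their poses are not given: they have to be found in the camera images.
- dispenser: Fixed wooden coaster dispenser, 185 mm (x) x 125 mm, 87 mm tall at its closed back (+x). Origin on the shelf under the chute's centre line; z up, +y to the button's side. Chute on y = 0, 74 mm wide inside; side walls 4 mm thick, 10 mm above its white floor, which falls at 15 degrees to -x and ends open. A roof, underside 22 mm above the floor, covers it only from x = 0.04 back.
- coaster: Square bamboo coaster 70 x 70 x 14 mm, 50 g, slippery, flat on the chute floor, rear half under the roof. Origin: centre of its underside; its axes are level, like the dispenser's, while it lies on the ramp; front edge 34 mm ahead (-x). Starts at x = 0.026, z = 0.041 of the dispenser. Once freed a spring pusher (under 1 N) shoots it to -x in a split second and goes on pushing lightly.
- button_top (a point): Centre of the top of the dark steel button, a flat pad 34 mm (dispenser x) by 30 mm (y) beside the chute, 60 mm to +y of its centre line. Top 38 mm above the shelf at rest, 28 mm fully down. Two level fingertips, one on the pad, one in the chute 30 to 85 mm from it along -y, press the button and bar the chute at once. The point moves with the pad; axes as the dispenser's.
- ejector (a joint): Button travel, m: 0 at rest, grows as it is pressed straight down, stop at 0.010; 1.8 N at first, 4.8 N fully down; springs back when let go. Part of it is the gate, a steel plate across the chute 6 mm above the floor that holds the coaster back, 35 mm up-chute (+x) of point landing; it frees the coaster at about 0.006. Keep it beyond 0.007.
- landing (a point): Point on the chute floor, on its centre line, level with the button along x, 22 mm above the shelf: the catching finger's place (a tip level with the fully pressed pad is 6 mm above the floor here). The coaster can be stopped only by a finger already there. The floor's open end is 45 mm farther to -x, 10 mm above the shelf. Axes as the dispenser's.
- sugar_pot: Bystander: round white ceramic sugar pot with steel flip-top lid, 84 mm across, 79 mm tall. Origin: centre of its underside.
- tea_tin: Bystander: round stainless tea tin with press-fit cap, 74 mm across, 100 mm tall. Origin: centre of its underside.
- egg_holder: Bystander: white plastic egg holder with two round hollows, 65 x 105 x 32 mm. Origin: centre of its underside.
Not all that is in view belongs to the job. There is more than one size of the coaster; the one meant has the size given above.

How it is judged:
By the outcome, as a careful person would: the job done as asked, in the order asked, and still so for the second after the job is handed in, while the arm keeps its last pose, push and grip.
It also fails if it takes over 35 s, if anything falls off the work surface, if the arm or the gripper's body presses on something with over 40 N, if the wrist force passes 120 N, or if a joint passes its speed limit or range.

## Robot

A 6-joint arm with a two-finger parallel gripper is mounted at the origin on the work surface. World frame = base frame: x ahead of the robot, y to its left, z up, the work surface at z = 0. Lengths are in mm, angles in rad, forces in N, time in s.
With the tool pointing down it reaches from about 275 to 1000 mm from the base axis. Payload 8.4 kg.
Tool frame: the origin (TCP) lies at the very end of the fingers, on their centre line; the grasp point (between the pads) lies 19 mm behind it; y points along the fingers, x is the direction in which the jaws open and shut, and the axes are right-handed (so a half turn about y gives the same grasp; the last joint's range is limited). The gripper opens to 85 mm and grips with 20 to 120 N. Pads are 22 mm wide; open, the fingers measure 114 mm over their backs; the gripper's body (76 mm by 85 mm) begins 54 mm behind the grasp point. The pads swing forward as they close: fully open they stand 13 mm farther back than shut.
Start: joints at [-1.133, 0.353, 1.633, -0, 1.155, -0.002], TCP at [266.098, -565.526, 231.281] pointing down, gripper open.
Joint ranges: [-2.63, 2.63], [-0.92, 2.1], [0.06, 2.66], [-1.3, 4.44], [0, 2.69], [-3.02, 3.02]. Speed limits (rad/s): [2.22, 2.22, 2.79, 3.14, 3.14, 3.14].

## Interface

Orientations are given as [roll, pitch, yaw] about the fixed x, y, z axes, in that order (R = Rz(yaw) Ry(pitch) Rx(roll)).
In Python, from rig import r gives the robot as it stands.
- The arm moves only by the tool servo_tool, never from a script. Its argument "motion" is a list of rows, each a list of 7 numbers: the opening, from -1 (shut) to 1 (fully open), then the shift along the tool's x, y, z in m, then the turn, a rotation vector about the tool's x, y, z in units of 10 degrees (1.0 is 10 degrees). A call has 1 to 12 rows; each row is the pose to reach, as a shift and turn from the pose commanded when the call began, along the tool's axes at that moment; what a row does not reach only later rows make up. A row lasts 1/8 s, in which the tool goes at most 62.5 mm and 10.7 degrees, less where a joint would pass 70% of its speed; a pose out of reach is approached as far as the arm can. A call with a gripper value outside its range is refused whole. The fingers move at their own pace and stop on an object; "grip_force" is the grip in N (left out, the last holds). Time passes only in rows, so rows that repeat a pose let the fingers close. It gives the time, the measured TCP pose, the force and the opening at its end, in the units of the state.
- r.sense(): the state, without advancing time (a new reading comes with each control period).
- r.grab_frame(name): name is "side" or "top"; returns the picture (480x640x3 uint8, red, green, blue); there is no depth.
- r.calibration(name): a dict with "fx", "fy", "cx", "cy" (pixels), "R" (3x3) and "t" (3): a world point X has camera coordinates R X + t. Camera axes: x right, y down, z forward; pixel columns grow to the right and rows downward; lengths in mm; the calibration is good to about 2 mm. A picture is of the moment at which its call begins. calibration takes no time and is no camera call.
- r.sign_off(): hands the job in, once; it reports no verdict.
The state is a dict: "clock": time; "qpos": joint angles; "qvel": joint speeds; "joint_efforts": joint torques, N m; "eef_pos": TCP position; "tcp_rot": TCP orientation; "contact_force": force on the tool from outside, world axes, zero at the start; "wrist_torque": the same for the moment, N m; "opening": opening from 0.0 (shut) to 1.0 (fully open).
Only numpy, scipy, OpenCV 4.12 (cv2) and the standard library are available. Lean on these libraries where they do the work, as an engineer would, in place of code of your own. Each camera call takes 0.05 s, during which the arm holds its last target. There are 200 camera calls.

## Working session

There is one attempt and no reset: what is moved stays moved. The work goes in short steps, Python scripts to look and compute and a tool call to move; the robot and the scene stay as the last step left them, time stands still between calls to the robot, and variables do not carry over. Pictures are saved under pics/ and viewed, on a budget of 10 in all, crops included, one or two more only if the job needs it, and the job is handed in when it is done.

Besides the shell and the picture viewer there is one more tool, called after "Emit:" as name(argument=value, ...) on one line, values as JSON. servo_tool: Moves the arm, as the interface text tells. Its arguments: {"type":"object","properties":{"motion":{"type":"array","items":{"type":"array","items":{"type":"number"}}},"grip_force":{"type":"number"}},"required":["motion"]}

```bash
mkdir -p pics; ls
python3 - <<'E'
from rig import r
import cv2,json
for n in("side","top"):
    cv2.imwrite(f"pics/{n}0.png",r.grab_frame(n)[:,:,::-1]); print(n,r.calibration(n))
print(r.sense())
E
```

```text
pics
side {'fx': 557.9245314341044, 'fy': 557.9245314341044, 'cx': 330.4833418740608, 'cy': 246.14451018197906, 'R': array([[-0.98891094, -0.14756038,  0.01676582],
       [-0.12402635,  0.75850261, -0.63975875],
       [ 0.08168612, -0.63474383, -0.7683929 ]]), 't': array([557.1102634 , 164.48392063, 895.606831  ])}
top {'fx': 534.4833777058092, 'fy': 534.4833777058092, 'cx': 311.4922201055088, 'cy': 242.87868415733465, 'R': array([[-0.11612717, -0.99323371, -0.00113166],
       [-0.97311181,  0.11400259, -0.200142  ],
       [ 0.19891679, -0.02214069, -0.97976625]]), 't': array([  1.01103367, 584.00177833, 936.11805184])}
{'clock': 0.1, 'qpos': array([-1.13342117e+00,  3.53570981e-01,  1.63407728e+00,  1.34566532e-05,
        1.15520618e+00, -2.34494733e-03]), 'qvel': array([ 4.26046484e-04, -1.57935460e-03, -2.39365439e-03,  3.87531265e-05,
        8.70747988e-04,  1.08951393e-03]), 'joint_efforts': array([-7.58557817e-04, -6.06362557e+01, -3.42819750e+01, -5.40816893e-05,
        4.07569562e-03, -4.10466464e-05]), 'eef_pos': array([ 265.90267712, -565.12970481,  230.63419987]), 'tcp_rot': array([-1.57078106e+00,  1.26175822e-03, -1.13108166e+00]), 'contact_force': array([ 1.63051093, -0.15717199, -1.27867424]), 'wrist_torque': array([-0.04583343, -0.04057136,  0.02381594]), 'opening': 1.000609465390106}
```

View pics/top0.png

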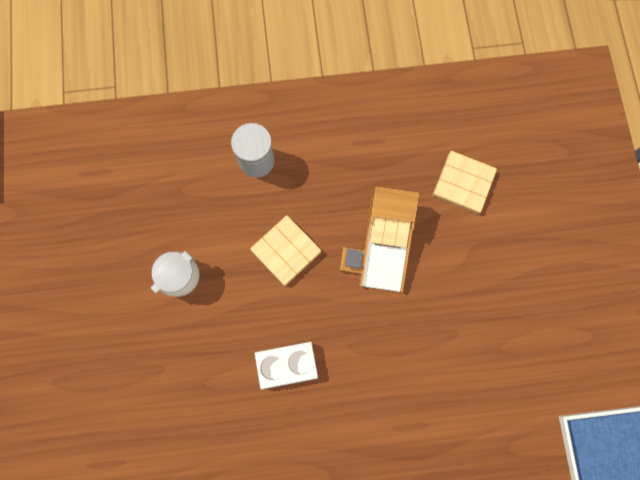

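View pics/side0.png

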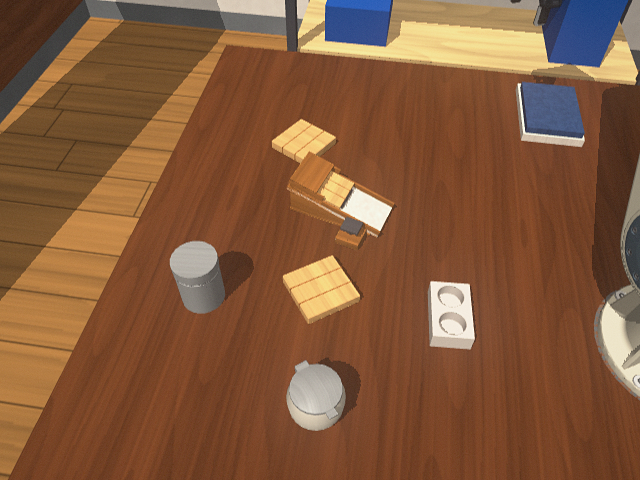

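The top view shows the button at about (353,259), with the white chute floor around (385,268), opening toward the bottom of the picture (toward the robot). The side view shows the button at (352,227) and the floor at (367,210). The loose coasters are decoys. Next I measure the button and the chute axis.

```bash
cat > h.py <<'E'
import numpy as np,cv2
from rig import r
def ray(n,p):
    c=r.calibration(n); R,t=np.array(c["R"]),np.array(c["t"])
    return -R.T@t, R.T@np.array([(p[0]-c["cx"])/c["fx"],(p[1]-c["cy"])/c["fy"],1])
def onz(n,p,z):
    o,d=ray(n,p); return o+d*(z-o[2])/d[2]
def tri(pa,pb):
    (o1,d1),(o2,d2)=ray("side",pa),ray("top",pb)
    s=np.linalg.lstsq(np.c_[d1,-d2],o2-o1,rcond=None)[0]
    a,b=o1+s[0]*d1,o2+s[1]*d2; return (a+b)/2,np.linalg.norm(a-b)
def proj(n,X):
    c=r.calibration(n); q=np.array(c["R"])@X+np.array(c["t"])
    return c["fx"]*q[0]/q[2]+c["cx"],c["fy"]*q[1]/q[2]+c["cy"]
def blob(m,near):
    k,l,s,c=cv2.connectedComponentsWithStats(m.astype(np.uint8))
    i=min((i for i in range(1,k) if s[i,4]>60),key=lambda i:np.hypot(*(c[i]-near)))
    return l==i,c[i],s[i,4]
E
python3 - <<'E'
from h import *
P={}
for n,bp,fp in(("top",(353,259),(385,268)),("side",(352,227),(367,210))):
    im=cv2.imread(f"pics/{n}0.png"); hsv=cv2.cvtColor(im,cv2.COLOR_BGR2HSV)
    print(n,hsv[bp[1],bp[0]],hsv[fp[1],fp[0]])
    b,c,a=blob((hsv[...,1]<90)&(hsv[...,2]<130),np.array(bp))
    f,cf,af=blob((hsv[...,1]<60)&(hsv[...,2]>170),np.array(fp))
    cnt=cv2.findContours(f.astype(np.uint8),0,2)[0][0]
    box=cv2.boxPoints(cv2.minAreaRect(cnt))
    q=cv2.approxPolyDP(cv2.convexHull(cnt),4,True)[:,0]
    print(c,a,cf,af,q.tolist(),box.round(1).tolist()); print("pad z38",onz(n,c,38))
    for p in q: print(p,onz(n,p,10),onz(n,p,30))
    P[n]=c
print(tri(P["side"],P["top"]))
E
```

```text
top [168   9 135] [ 30  10 255]
[258.29813665 165.86542443] 483 [383.93832335 267.13293413] 1670 [[406, 248], [399, 291], [362, 284], [369, 240]] [[361.6000061035156, 285.8999938964844], [368.70001220703125, 240.0], [406.6000061035156, 245.8000030517578], [399.5, 291.70001220703125]]
pad z38 [749.58402886  18.30512866  38.        ]
[406 248] [ 558.52775383 -249.9680984    10.        ] [ 555.0841921  -245.96207098   30.        ]
[399 291] [ 476.91113543 -223.90194993   10.        ] [ 475.06155286 -220.4049965    30.        ]
[362 284] [ 498.55280759 -155.17762352   10.        ] [ 496.28056141 -153.02286175   30.        ]
[369 240] [ 582.73077149 -180.46150279   10.        ] [ 578.81452287 -177.81294481   30.        ]
side [  7  40 108] [ 20  22 246]
[351.1954023  225.71264368] 261 [366.78909741 208.80160858] 1119 [[391, 207], [380, 230], [340, 208], [353, 187]] [[339.5, 208.89999389648438], [351.8999938964844, 185.6999969482422], [392.20001220703125, 207.3000030517578], [379.79998779296875, 230.39999389648438]]
pad z38 [ 547.80530041 -143.62100327   38.        ]
[391 207] [ 480.07249841 -229.13280646   10.        ] [ 480.54019988 -209.62392428   30.        ]
[380 230] [ 495.59629538 -166.84029156   10.        ] [ 495.66290014 -148.94089463   30.        ]
[340 208] [ 576.50071229 -210.47326057   10.        ] [ 574.47694608 -191.44649513   30.        ]
[353 187] [ 558.91815139 -271.59819984   10.        ] [ 557.34867527 -250.99211643   30.        ]
(array([595.87259678,  21.94005343, 265.69580234]), np.float64(136.51747104936962))
```

Run:
```python
from h import *
im=cv2.imread("pics/top0.png"); hsv=cv2.cvtColor(im,cv2.COLOR_BGR2HSV)
w=np.zeros(hsv.shape[:2],bool); w[244:276,340:366]=1
m=w&(hsv[...,1]<90)&(hsv[...,2]<160)
b,c,a=blob(m,np.array((353,259))); print(c,a,onz("top",c,38)); print(tri((351.2,225.7),c))
cnt=cv2.findContours(b.astype(np.uint8),0,2)[0][0]; print(cv2.minAreaRect(cnt))
from scipy.spatial.transform import Rotation as R
s=r.sense(); M=R.from_euler('xyz',s["tcp_rot"]).as_matrix(); print(M.round(3),s["qpos"][5])
```

```text
[353.50367647 258.37132353] 272 [ 545.4946784  -142.77651287   38.        ]
(array([ 546.60105985, -142.88877901,   38.49144711]), np.float64(2.3596045373492767))
((353.5270080566406, 258.33782958984375), (15.617903709411621, 17.261892318725586), 9.462322235107422)
[[ 0.426 -0.001  0.905]
 [-0.905  0.001  0.426]
 [-0.001 -1.     0.   ]] -0.002344947329175882
```

Emit:
servo_tool(motion=[[0.07, -0.024, 0.0, 0.041, 0, 0.43, 0], [0.07, -0.048, 0.0, 0.083, 0, 0.85, 0], [0.07, -0.072, 0.0, 0.124, 0, 1.28, 0], [0.07, -0.096, 0.0, 0.165, 0, 1.71, 0], [0.07, -0.119, 0.01, 0.207, 0, 2.13, 0], [0.07, -0.143, 0.03, 0.248, 0, 2.56, 0], [0.07, -0.167, 0.05, 0.289, 0, 2.99, 0], [0.07, -0.191, 0.07, 0.331, 0, 3.42, 0], [0.07, -0.215, 0.09, 0.372, 0, 3.84, 0], [0.07, -0.239, 0.11, 0.4135, 0, 4.27, 0], [0.07, -0.239, 0.12, 0.4135, 0, 4.27, 0], [0.07, -0.239, 0.12, 0.4135, 0, 4.27, 0]])

```text
clock: 1.6
eef_pos: [537.5, -173.1, 110.3]
tcp_rot: [-1.573, -0.0, -1.875]
contact_force: [-0.8, -0.2, 0.5]
opening: 0.534
```

Run:
```python
from h import *
s=r.sense(); print({k:np.round(s[k],3) for k in("clock","eef_pos","tcp_rot","contact_force","opening","qpos")})
a=r.grab_frame("side")[:,:,::-1]; b=r.grab_frame("top")[:,:,::-1]
cv2.imwrite("pics/s1.png",a);cv2.imwrite("pics/t1.png",b)
c=lambda im,x,y:cv2.resize(im[y:y+150,x:x+200],None,fx=2,fy=2,interpolation=2)
cv2.imwrite("pics/c1.png",np.hstack([c(a,260,110),c(b,290,170)]))
```

```text
{'clock': np.float64(1.6), 'eef_pos': array([ 537.54 , -173.067,  110.335]), 'tcp_rot': array([-1.573, -0.   , -1.875]), 'contact_force': array([-0.807, -0.155,  0.494]), 'opening': np.float64(0.534), 'qpos': array([-0.314,  0.407,  1.863, -0.   ,  0.874,  1.561])}
```

View pics/c1.png

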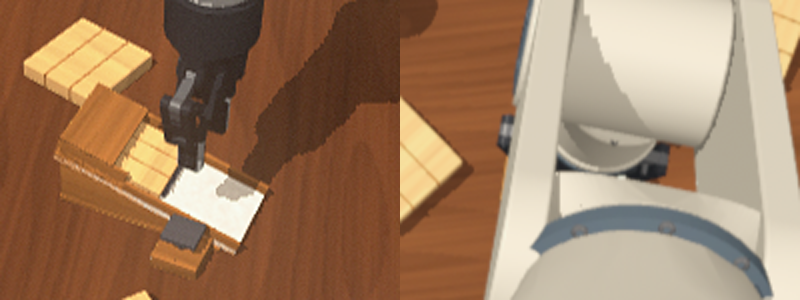

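The crop shows the gripper over the dispenser, with the near finger above and between the button (side about (352,227)) and the floor. I lower it to just above the pad.

Emit:
servo_tool(motion=[[0.07, 0, 0.03, 0, 0, 0, 0], [0.07, 0, 0.05, 0, 0, 0, 0], [0.07, 0, 0.06, 0, 0, 0, 0], [0.07, 0, 0.06, 0, 0, 0, 0]])

```text
clock: 2.2
eef_pos: [538.2, -173.8, 51.4]
tcp_rot: [-1.571, -0.0, -1.877]
contact_force: [-0.7, 0.5, 0.2]
opening: 0.534
```

Run:
```python
from h import *
s=r.sense(); print({k:np.round(s[k],3) for k in("clock","eef_pos","tcp_rot","contact_force","opening")})
a=r.grab_frame("side")[:,:,::-1]
B=np.array([546.8,-144,38]);d=np.array([.301,.954,0]);c=np.array(s["eef_pos"])
print("tips if level with TCP",proj("side",c+30*d),proj("side",c-30*d),"pad",proj("side",B))
cv2.imwrite("pics/c2.png",cv2.resize(a[130:280,260:460],None,fx=4,fy=4,interpolation=2))
```

```text
{'clock': np.float64(2.2), 'eef_pos': array([ 538.161, -173.842,   51.351]), 'tcp_rot': array([-1.571, -0.   , -1.877]), 'contact_force': array([-0.708,  0.532,  0.201]), 'opening': np.float64(0.534)}
tips if level with TCP (np.float64(351.9891751864153), np.float64(220.08308327977747)) (np.float64(365.53854708588113), np.float64(198.6165435957614)) pad (np.float64(351.7765450417796), np.float64(225.62527499842528))
```

View pics/c2.png

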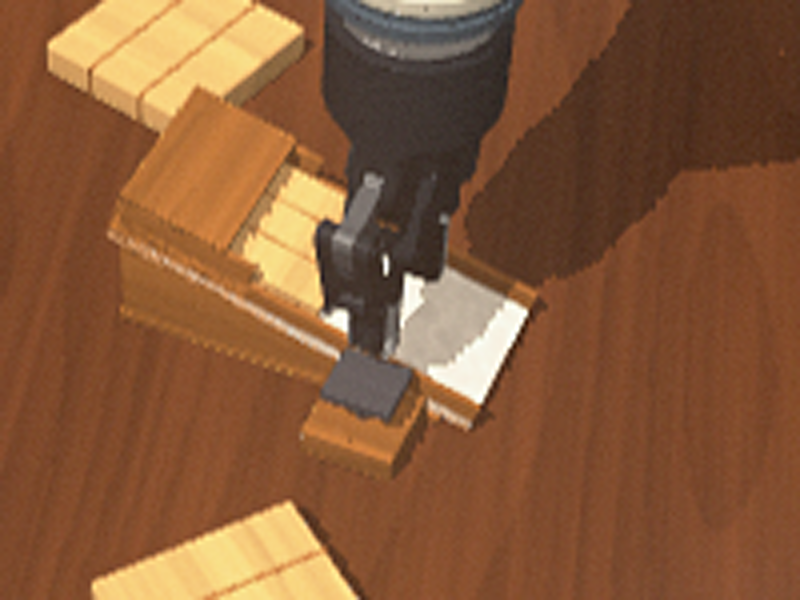

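The near tip sits over the pad's centre, at about (352,218) in the full side image. The tips look a few mm higher than the TCP. I widen the opening a little and go down in steps.

Emit:
servo_tool(motion=[[0.2, 0, 0.0, 0, 0, 0, 0], [0.2, 0, 0.0, 0, 0, 0, 0], [0.2, 0, 0.006, 0, 0, 0, 0], [0.2, 0, 0.012, 0, 0, 0, 0], [0.2, 0, 0.016, 0, 0, 0, 0], [0.2, 0, 0.016, 0, 0, 0, 0]])

```text
clock: 3.0
eef_pos: [538.1, -173.1, 34.8]
tcp_rot: [-1.572, 0.0, -1.876]
contact_force: [0.4, 0.2, 1.8]
opening: 0.6
```

Emit:
servo_tool(motion=[[0.2, 0, 0.003, 0, 0, 0, 0], [0.2, 0, 0.003, 0, 0, 0, 0]])

```text
clock: 3.25
eef_pos: [538.4, -173.2, 32.2]
tcp_rot: [-1.571, -0.0, -1.876]
contact_force: [-1.7, 0.6, 2.0]
opening: 0.599
```

Run:
```python
from h import *
s=r.sense(); print({k:np.round(s[k],3) for k in("clock","eef_pos","contact_force","wrist_torque")})
a=r.grab_frame("side")[:,:,::-1]
print(proj("side",np.array([546.8,-144,38])))
cv2.imwrite("pics/c3.png",cv2.resize(a[130:280,260:460],None,fx=4,fy=4,interpolation=2))
```

```text
{'clock': np.float64(3.25), 'eef_pos': array([ 538.447, -173.202,   32.208]), 'contact_force': array([-1.745,  0.606,  2.049]), 'wrist_torque': array([0.133, 0.118, 0.068])}
(np.float64(351.7765450417796), np.float64(225.62527499842528))
```

View pics/c3.png

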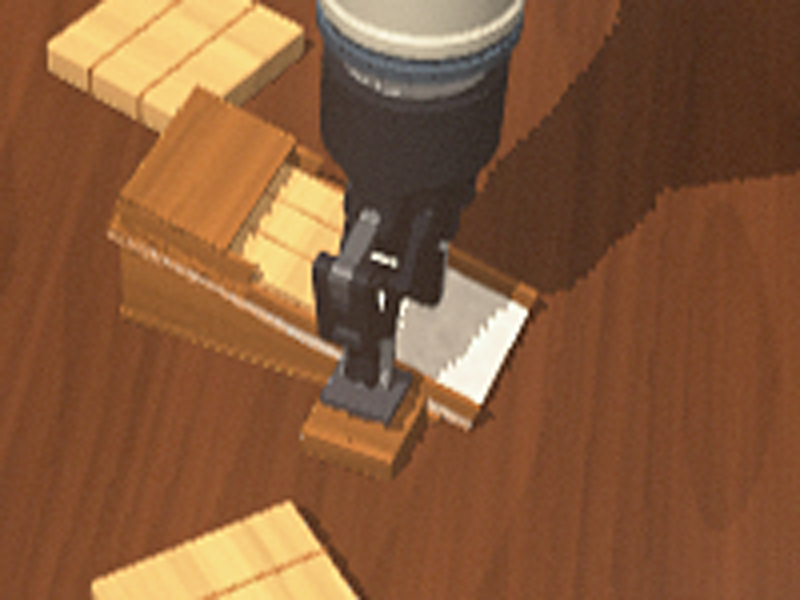

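The near tip rests on the middle of the pad (crop (368,385)) and the coaster hasn't moved. I press on.

Emit:
servo_tool(motion=[[0.2, 0, 0.004, 0, 0, 0, 0], [0.2, 0, 0.007, 0, 0, 0, 0], [0.2, 0, 0.009, 0, 0, 0, 0], [0.2, 0, 0.009, 0, 0, 0, 0], [0.2, 0, 0.009, 0, 0, 0, 0]])

```text
clock: 3.92
eef_pos: [538.7, -173.2, 24.4]
tcp_rot: [-1.57, 0.0, -1.876]
contact_force: [-5.2, 1.8, 18.4]
opening: 0.606
```

Run:
```python
from h import *
s=r.sense(); print({k:np.round(s[k],3) for k in("clock","eef_pos","contact_force","wrist_torque","opening")})
a=r.grab_frame("side")[:,:,::-1]; cv2.imwrite("pics/s4.png",a)
print({k:np.round(r.sense()[k],3) for k in("clock","contact_force")})
cv2.imwrite("pics/c4.png",cv2.resize(a[160:260,290:420],None,fx=6,fy=6,interpolation=2))
```

```text
{'clock': np.float64(3.925), 'eef_pos': array([ 538.683, -173.218,   24.437]), 'contact_force': array([-5.19 ,  1.828, 18.36 ]), 'wrist_torque': array([0.799, 0.748, 0.151]), 'opening': np.float64(0.606)}
{'clock': np.float64(3.975), 'contact_force': array([-4.606,  1.404, 19.327])}
```

View pics/c4.png

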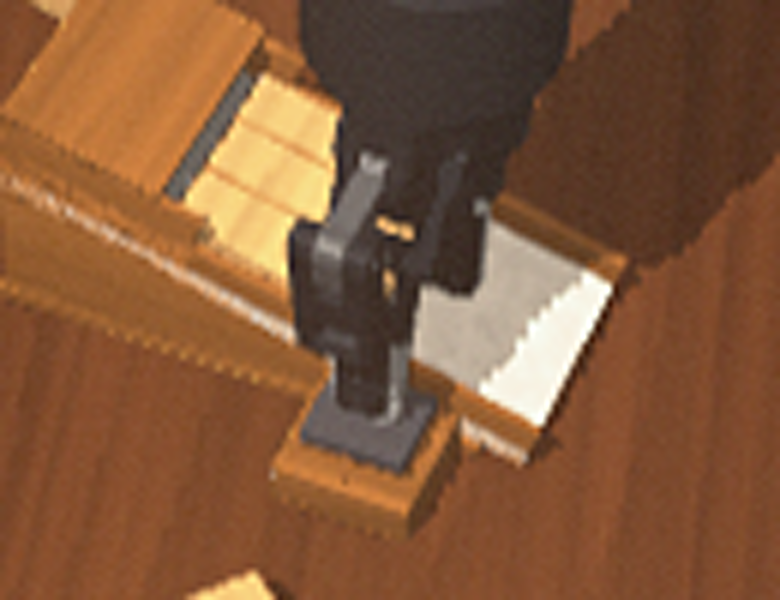

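The coaster has come out: a gap shows behind it at the roof (crop (210,135)). It is stopped at the chute finger, with bare floor beyond. The 19 N force and its torque place the load on the button side, at the stop. I hold for a second and check that nothing drifts.

Emit:
servo_tool(motion=[[0.2, 0, 0, 0, 0, 0, 0], [0.2, 0, 0, 0, 0, 0, 0], [0.2, 0, 0, 0, 0, 0, 0], [0.2, 0, 0, 0, 0, 0, 0], [0.2, 0, 0, 0, 0, 0, 0], [0.2, 0, 0, 0, 0, 0, 0], [0.2, 0, 0, 0, 0, 0, 0], [0.2, 0, 0, 0, 0, 0, 0]])

```text
clock: 4.97
eef_pos: [538.7, -173.2, 24.5]
tcp_rot: [-1.57, 0.0, -1.876]
contact_force: [-6.4, 1.0, 19.5]
opening: 0.602
```

Run:
```python
from h import *
a=r.grab_frame("side")[:,:,::-1]; b=cv2.imread("pics/s4.png"); o=cv2.imread("pics/side0.png")
d=cv2.absdiff(np.ascontiguousarray(a),b).max(2); print("changed px",(cv2.medianBlur(d,5)>25).sum())
for n,(x,y,w,h) in dict(pot=(280,355,70,80),tin=(165,235,65,80),egg=(425,275,55,80)).items():
    print(n,cv2.absdiff(np.ascontiguousarray(a),o)[y:y+h,x:x+w].mean())
print(r.sense()["contact_force"],r.sense()["eef_pos"],r.sense()["clock"])
```

```text
changed px 0
pot 4.265595238095238
tin 3.798397435897436
egg 3.8654545454545453
[-5.84216584  1.46481683 19.00074706] [ 538.7017336  -173.21615086   24.45371785] 5.025
```

Nothing has moved over the hold, so I hand it in.

```bash
python3 -c "
from rig import r
print(r.sign_off())"
```

```text
the job is handed in; nothing more can be done
None
```

The button is pressed down with one fingertip, and the other finger was already in the chute, where it stopped the bamboo coaster on the ramp. I handed the job in while holding that pose, at about 5 s on the robot's clock.

- **Button:** the push held at about 19 N, against 4.8 N for the button spring alone. The tip went down about 10 mm from first contact. The wrist torque puts that load on the button side, so I take the button to be at its stop. I inferred this from force and travel, because the finger hides part of the pad in the pictures.
- **Coaster:** the side picture shows it slid out and resting at the finger, with bare floor beyond. The picture did not change over a further second of holding.
- **Bystanders:** the picture areas around the sugar pot, tea tin and egg holder differ from the start only by what looks like image noise.
- **One disagreement:** there is a steady sideways force of 5–6 N down the chute, more than the pusher's stated 1 N. I put it down to friction at the pad but did not confirm that.

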